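# Put the carving bench away

### The arm

A 7-joint arm with a two-finger parallel gripper is mounted at the origin on the work surface. World frame = base frame: x ahead of the robot, y to its left, z up, the work surface at z = 0. Lengths are in m, angles in rad, forces in N, time in s.
With the tool pointing down it reaches from about 0.4 to 0.85 m from the base axis. Payload 4.4 kg.
Tool frame: the origin (TCP) lies midway between the tips of the shut fingers; the grasp point (between the pads) lies ctrl.grasp_offset behind it (ctrl.grasp_offset is the distance from the TCP to the grasp point, in m); z points along the fingers, y is the line along which they close (so a half turn about z gives the same grasp; the last joint's range is limited). The gripper opens to 94 mm and grips with 3 to 60 N. Pads are 16 mm wide; open, the fingers measure 119 mm over their backs; the gripper's body (75 mm by 177 mm) begins 78 mm behind the grasp point.
Start: joints at [-1.225, 0.628, 0.038, 1.517, -0.027, 0.996, -0.02], TCP at [0.26, 0.596, 0.205] pointing down, gripper open.
Joint ranges: [-3.06, 3.06], [-0.37, 2.12], [-1.25, 1.32], [0.18, 2.47], [-1.1, 4.24], [0.23, 1.98], [-2.94, 2.94]. Speed limits (rad/s): [2.57, 2.57, 3.14, 3.14, 3.14, 3.14, 3.14].

### API

Orientations are given as a 3x3 rotation matrix whose columns are the frame's x, y, z axes.
In Python, from bench import ctrl gives the robot as it stands. Calls block until the motion is done:
- ctrl.move_to(position, orientation): joint-space move of the TCP to a pose.
- ctrl.move_l(position, rot=None, velocity=0.15): straight line of the TCP; rot=None keeps the orientation; velocity is the mean speed in m/s.
- ctrl.set_joints(angles): joint-space move.
- ctrl.open_gripper() and ctrl.grasp(effort=None): open the fingers fully, or close them until they stop; effort is the grip in N (None keeps the last).
- ctrl.hold(seconds).
- ctrl.inverse_kinematics(position, orientation): joint angles nearest the present ones, or None.
- ctrl.observe(): the state.
- ctrl.grab_frame(name): name is "side" or "top" or "wrist"; returns a dict with "img" (384x512x3 uint8, red, green, blue), "mtx" (3x3 intrinsics, pixels), "dist_coeffs" ([k1, k2, p1, p2, k3] as OpenCV has them; the pictures are not rectified), "eye" and "rotation" of the camera in the world; the wrist camera has in their place "hand_eye" (4x4, takes a point from camera to tool coordinates, whose origin is the TCP and whose axes are the flange's). Camera axes: x right, y down, z forward; pixel columns grow to the right and rows downward; lengths in m; the calibration is good to about 2 mm. A picture is of the moment at which its call begins: read the wrist's pose just before it. There is no depth.
A pose or a line that the arm cannot do raises ctrl.MotionError and nothing moves.
- ctrl.close_job(): hands the job in; it is judged then, once.
The state is a dict: "time_s": time; "joint_pos": joint angles; "joint_vel": joint speeds; "joint_efforts": joint torques, N m; "tcp_pos": TCP position; "eef_rot": TCP orientation; "force": force on the tool from outside, world axes, zero at the start; "wrist_torque": the same for the moment, N m; "finger_gap": opening from 0.0 (shut) to 1.0 (fully open); "gripper_force": force on a finger pad.
Only numpy, scipy, OpenCV 4.12 (cv2) and the standard library are available. Lean on these libraries where they do the work, as an engineer would, in place of code of your own. Each camera call takes 0.05 s, during which the arm holds its last target. There are 200 camera calls.

### The job

Pack up the carving bench: put every bur block down flat into a bay of the rack, one to a bay, with its burs to the back (away from the robot), and only then swing the keeper bar over them until it lies fully down in its catch. Hang both parts baskets by their handles on the hook stand, one to a hook, with the handle across both prongs, hanging still. Leave the other things on the bench alone.

Things in the scene. Friction and masses are not known exactly. Their poses are not given: they have to be found in the camera images.
- rack: Fixed plywood rack, 112 (x) by 206 (y) mm. Origin: centre of its underside; x to the back (away from the robot), y along the row of bays, z up. Floor 6 mm thick, three bays centred at y -66, 0, +66 mm, each 42 wide (y) by 102 long (x), with curbs 12 mm above the floor at the sides and 10 mm at the ends. A keeper bar, hinged at the -y end, closes at x -24 mm; forked catch at y +114, 56 high.
- keeper (a joint): Angle of the keeper bar, a 10 mm steel rod, about its level hinge (along rack x): 0 = level in its catch, closed, at its stop, underside 42 mm above the bench, 6 mm over the low step of a seated block; grows as the ball end swings up and over to -y; 1.57 upright; 2.1 at most; starts at 1.62 to 1.85, leaning away from the bays. Stiff hinge (0.35 N m): it stays where it is left.
- keeper_hinge (a point): On the hinge axis of the keeper bar, at rack (-24, -140, 47) mm.
- keeper_ball (a point): Centre of the red ball, 28 mm across, on the free end of the keeper bar, 280 mm from the hinge. Closed: at rack (-24, 140, 47) mm, 26 mm beyond the catch, free all round. It can be pinched from above by pads that close along rack x, and turns between them through the whole swing.
- stand: Fixed frame, posts 330 mm apart (y), crossbar 217 mm up. Origin: on the bench below the crossbar, x away from the robot. Two hooks, 160 mm apart, reach to -x. Each is a pair of 8 mm brass prongs 64 mm apart, sloping down 12 mm to a seat 75 mm before the crossbar, then up to tips 108 mm before it, 231 mm high. The prongs go in under a basket's handle; fingers fit between them.
- hook_right (a point): Where the middle of a basket handle's bar lies when hung on the right hook: at stand (-75, -80, 213.5) mm, midway between the two prongs, axes as the stand's. The handle lies along y.
- hook_left (a point): Where the middle of a basket handle's bar lies when hung on the left hook: at stand (-75, +80, 213.5) mm, midway between the two prongs, axes as the stand's. The handle lies along y.
- block_green: Loose wooden bur block with green bands, 90 (x) by 32 (y) mm, about 120 g: low step (x -45 to 0) 30 mm high; high step (x 0 to 45) 50 mm high with three green-headed burs on it, tops at 69 mm. Origin: centre of its underside; x points from low step to bur end. Well gripped across its 32 mm width at x +15 mm, 36 mm up. May be absent.
- block_green_burs (a point): Among the burs on top of the high step, at block (34, 0, 50) mm.
- block_blue: Loose wooden bur block with blue bands, 90 (x) by 32 (y) mm, about 120 g: low step (x -45 to 0) 30 mm high; high step (x 0 to 45) 50 mm high with three blue-headed burs on it, tops at 69 mm. Origin: centre of its underside; x points from low step to bur end. Well gripped across its 32 mm width at x +15 mm, 36 mm up. May be absent.
- block_blue_burs (a point): Among the burs on top of the high step, at block (34, 0, 50) mm.
- block_orange: Loose wooden bur block with orange bands, 90 (x) by 32 (y) mm, about 120 g: low step (x -45 to 0) 30 mm high; high step (x 0 to 45) 50 mm high with three orange-headed burs on it, tops at 69 mm. Origin: centre of its underside; x points from low step to bur end. Well gripped across its 32 mm width at x +15 mm, 36 mm up. May be absent.
- block_orange_burs (a point): Among the burs on top of the high step, at block (34, 0, 50) mm.
- basket_blue: Loose blue metal parts basket, 70 (x) by 110 (y) mm, walls 55 mm high, about 250 g, with copper castings fixed inside and a rigid steel hoop handle: a straight 9 mm round bar along y, its axis 118 mm above the underside, uprights at y -52 and +52 mm. Origin: centre of the underside.
- basket_blue_handle (a point): Middle of the handle's top bar, at basket (0, 0, 118) mm; pinch it here from above, pads closing along the basket's x.
- basket_yellow: Loose yellow metal parts basket, 70 (x) by 110 (y) mm, walls 55 mm high, about 250 g, with copper castings fixed inside and a rigid steel hoop handle: a straight 9 mm round bar along y, its axis 118 mm above the underside, uprights at y -52 and +52 mm. Origin: centre of the underside.
- basket_yellow_handle (a point): Middle of the handle's top bar, at basket (0, 0, 118) mm; pinch it here from above, pads closing along the basket's x.
- tape: Bystander, leave alone: roll of yellow tape lying flat, 90 mm across, 24 high.
- wax: Bystander, leave alone: green block of carving wax, 65x50x40 mm.
- spray: Bystander, leave alone: amber bottle, 56 mm across, 140 high.
- brush: Bystander, leave alone: bench brush lying down.
- hammer: Bystander, leave alone: hammer lying down.
- tin: Bystander, leave alone: open steel tin, 70 mm across, 70 high.
- driver: Bystander, leave alone: red-handled screwdriver lying down.
Things that resemble listed ones, but are neither listed nor needed, are in the scene too. Of the things that look like the basket_blue, the largest one is meant.

How it is judged:
By the outcome, as a careful person would: the job done as asked, in the order asked, and still so for the second after the job is handed in, with the robot touching nothing.
Of block_green, block_blue, block_orange only 2 to 3 are there at a start; the rules pass over those that are not, and their reading is None.
At some moment in a run one of block_green, block_blue, block_orange may be knocked a few centimetres aside while the robot is not near it.
It also fails if it takes over 208 s, if anything falls off the work surface, if the arm or the gripper's body presses on something with over 40 N, if the wrist force passes 120 N, or if a joint passes its speed limit or range.

## Working session

There is one attempt and no reset: what is moved stays moved. The work goes in short steps, each a Python script; the robot and the scene stay as the last script left them, time stands still between calls to the robot, and variables do not carry over. Pictures are saved under pics/ and viewed, at most 14 in all, crops included, and the job is handed in when it is done.

```bash
ls && mkdir -p pics && python3 - <<'E'
from bench import ctrl
import cv2,pickle
s=ctrl.observe();print(s['time_s'],s['tcp_pos'],s['eef_rot'],ctrl.grasp_offset,s['finger_gap'])
d={}
for n in ['side','top','wrist']:
    f=ctrl.grab_frame(n);d[n]=f
    print(n,f['mtx'],f['dist_coeffs'],f.get('eye'),f.get('rotation'),f.get('hand_eye'))
    im=f['img'][:,:,::-1]
    cv2.imwrite(f'pics/{n}0.png',cv2.resize(im,(768,576)) if n!='wrist' else im)
pickle.dump(d,open('f0.pkl','wb'))
E
```

```text
pics
0.0 [0.25987757 0.59508718 0.20458853] [[-9.16413445e-01  4.00232265e-01 -7.29097766e-04]
 [ 4.00232929e-01  9.16411897e-01 -1.68442006e-03]
 [-6.00538710e-06 -1.83543412e-03 -9.99998316e-01]] 0.0188 1.0003487313015622
side [[421.62179076   0.         261.15864949]
 [  0.         421.62179076 193.76960231]
 [  0.           0.           1.        ]] [-0.04942753  0.          0.          0.          0.        ] [ 0.31309229 -1.00754548  0.9608138 ] [[ 0.98010385 -0.12347356  0.15540501]
 [-0.1984497  -0.59475221  0.77902986]
 [-0.00376211 -0.79437025 -0.60742222]] None
top [[392.876987     0.         257.2615636 ]
 [  0.         392.876987   189.55978795]
 [  0.           0.           1.        ]] [-0.09977148  0.          0.          0.          0.        ] [0.35423507 0.04320067 1.29500485] [[-0.0210786  -0.98898147  0.14653105]
 [-0.99970205  0.02265383  0.00908954]
 [-0.01230888 -0.1462958  -0.98916431]] None
wrist [[316.95513866   0.         254.36425221]
 [  0.         316.95513866 191.97139833]
 [  0.           0.           1.        ]] [-0.01577949  0.          0.          0.          0.        ] None None [[ 1.09069180e-04 -9.73487035e-01 -2.28742172e-01  6.53204659e-02]
 [ 9.99999889e-01  1.39499226e-06  4.70884578e-04 -8.50588962e-04]
 [-4.58080938e-04 -2.28742198e-01  9.73486927e-01 -1.78804542e-01]
 [ 0.00000000e+00  0.00000000e+00  0.00000000e+00  1.00000000e+00]]
```

View pics/top0.png

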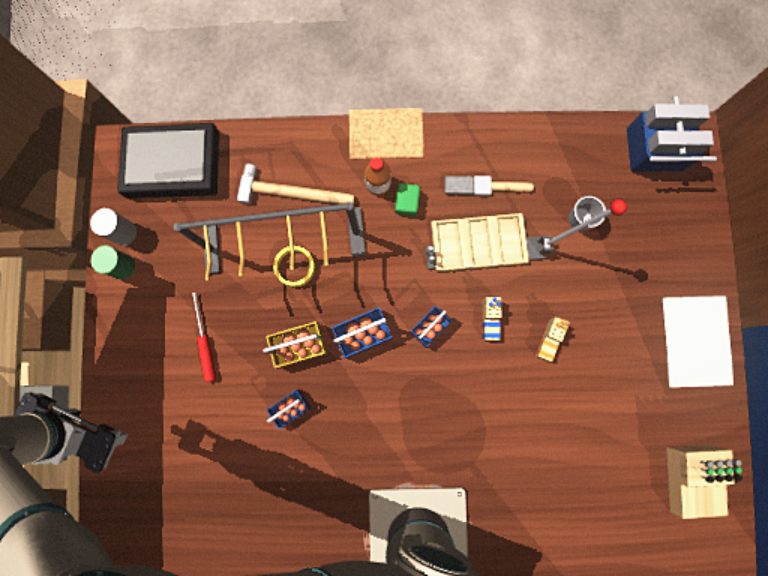

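View pics/side0.png

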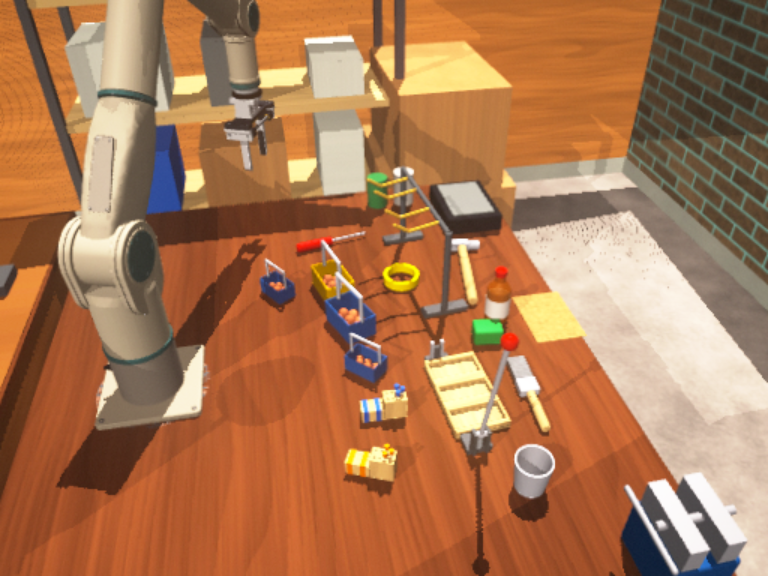

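Top view: the rack rim is at about (430,221)–(529,263). Blue block (492,318), orange block (553,340), big blue basket (362,333), yellow basket (295,345), stand crossbar (178,227)–(357,208), ball (619,207). There is no green block. The side view agrees.

```bash
cat > h.py <<'E'
import numpy as np, cv2, pickle
from bench import ctrl
GO=ctrl.grasp_offset
def cam(n):
    s=ctrl.observe(); f=ctrl.grab_frame(n)
    if n=='wrist':
        H=f['hand_eye']; R=np.array(s['eef_rot']); p=np.array(s['tcp_pos'])
        f['rotation']=R@H[:3,:3]; f['eye']=p+R@H[:3,3]
    return f
def rays(f,uv):
    q=cv2.undistortPoints(np.array(uv,float).reshape(-1,1,2),f['mtx'],np.array(f['dist_coeffs'])).reshape(-1,2)
    return np.c_[q,np.ones(len(q))]@np.array(f['rotation']).T
def onz(f,uv,z):
    d=rays(f,uv); e=np.array(f['eye']); return e+d*((z-e[2])/d[:,2])[:,None]
def px(f,P):
    R=np.array(f['rotation']); t=-R.T@np.array(f['eye'])
    return cv2.projectPoints(np.array(P,float).reshape(-1,1,3),cv2.Rodrigues(R.T)[0],t,f['mtx'],np.array(f['dist_coeffs']))[0].reshape(-1,2)
def tri(fs,uvs):
    A=np.zeros((3,3));b=np.zeros(3)
    for f,uv in zip(fs,uvs):
        d=rays(f,[uv])[0];d/=np.linalg.norm(d);M=np.eye(3)-np.outer(d,d);A+=M;b+=M@np.array(f['eye'])
    return np.linalg.solve(A,b)
def down(a):  # tool y (closing line) at world angle a
    y=np.array([np.cos(a),np.sin(a),0]);z=np.array([0,0,-1.]);return np.c_[np.cross(y,z),y,z]
E
python3 - <<'E'
from h import *
np.set_printoptions(precision=4,suppress=True)
d=pickle.load(open('f0.pkl','rb'));t=d['top'];s=d['side']
T=lambda uv,z:onz(t,np.array(uv)/1.5,z)
print('rack',T([(430,221),(524,213),(529,263),(434,271)],.018))
print('bar',T([(178,227),(357,208)],.217))
print('yel',T([(264,350),(325,337)],.118),'blu',T([(335,341),(385,319)],.118))
print('bb',T([(493,304)],.05),T([(492,330)],.03),'ob',T([(560,325)],.05),T([(548,350)],.03))
print('ball',tri([t,s],[np.array((619,207))/1.5,np.array((510,341))/1.5]))
for nm,p,a in [('A',(.47,-.13,.25),np.pi/2),('B',(.47,.17,.25),np.pi/2),('A2',(.47,-.13,.25),-np.pi/2)]:
    print(nm,ctrl.inverse_kinematics(np.array(p),down(a)))
for nm,p,a in [('A',(.47,-.12,.27),np.pi/2),('B',(.45,.2,.27),np.pi/2)]:
    ctrl.move_to(np.array(p),down(a)); f=cam('wrist');pickle.dump(f,open(f'w{nm}.pkl','wb'))
    cv2.imwrite(f'pics/w{nm}.png',cv2.resize(cv2.rotate(f['img'][:,:,::-1],cv2.ROTATE_180),(800,600)))
    print(ctrl.observe()['time_s'])
E
```

```text
rack [[ 0.6838 -0.0463  0.018 ]
 [ 0.6978 -0.2578  0.018 ]
 [ 0.5838 -0.2622  0.018 ]
 [ 0.5706 -0.0514  0.018 ]]
bar [[0.6338 0.4481 0.217 ]
 [0.661  0.1046 0.217 ]]
yel [[0.4013 0.3009 0.118 ]
 [0.425  0.178  0.118 ]] blu [[0.4166 0.158  0.118 ]
 [0.4585 0.0573 0.118 ]]
bb [[ 0.4912 -0.1723  0.05  ]] [[ 0.4372 -0.1711  0.03  ]] ob [[ 0.4428 -0.3136  0.05  ]] [[ 0.3912 -0.2901  0.03  ]]
ball [ 0.6236 -0.3513  0.3261]
A [-0.0114  0.3531  0.304   1.9051 -0.1323  0.9026  1.9279]
B [-0.428   0.3597  0.0339  1.8703 -0.0151  0.9118  1.1837]
A2 [-0.5137  0.5641  1.134   1.9166 -0.5934  1.048  -0.6937]
2.8417
4.1083
```

View pics/wA.png

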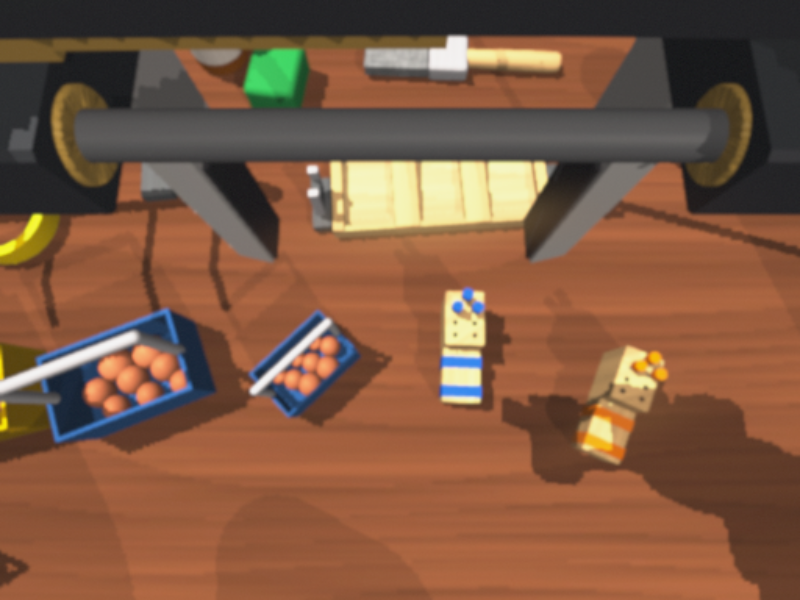

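View pics/wB.png

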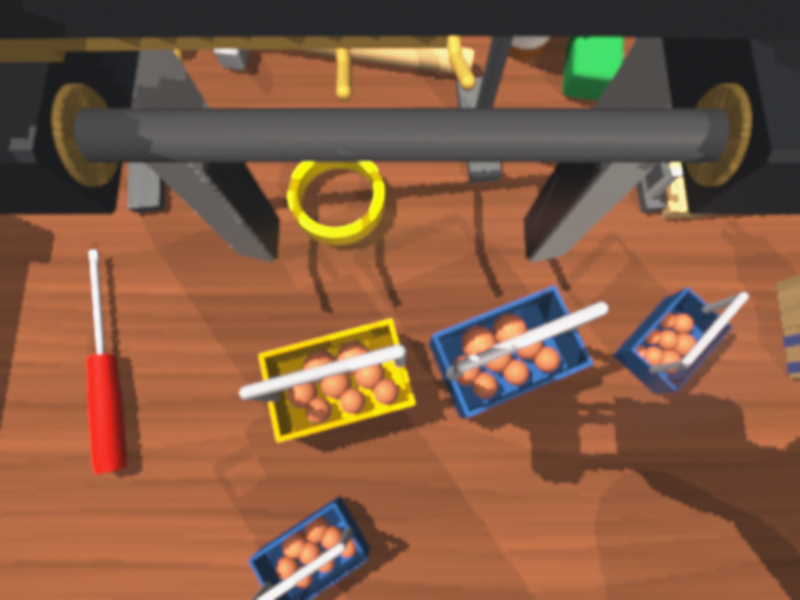

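Wrist A shows the blue block, straight, around (463,347), and the orange block, yawed, around (620,405). Wrist B shows the yellow handle from (247,392) to (400,353) and the blue handle from (455,370) to (603,309). I'll zoom in on the stand and rack in the fixed views.

```bash
python3 - <<'E'
from h import *
np.set_printoptions(precision=4,suppress=True)
d=pickle.load(open('f0.pkl','rb'));t=d['top']['img'][:,:,::-1];s=d['side']['img'][:,:,::-1]
C=np.zeros((600,800,3),np.uint8)
r=lambda a,k:cv2.resize(a,None,fx=k,fy=k,interpolation=cv2.INTER_CUBIC)
C[:192,:792]=r(t[122:202,110:440],2.4); C[195:595,:352]=r(s[105:230,235:345],3.2); C[195:575,400:760]=r(s[218:313,275:365],4)
cv2.imwrite('pics/c.png',C)
A=pickle.load(open('wA.pkl','rb'));B=pickle.load(open('wB.pkl','rb'))
P=lambda f,uv,z:onz(f,np.array([511.5,383.5])-np.array(uv)*.64,z)
def quad(n,low,hb,hf):
    l=P(A,low,.03);b=P(A,hb,.05);f=P(A,hf,.05)
    w=[np.linalg.norm(q[1]-q[0]) for q in (l,b,f)];L,Bk,F=[q.mean(0) for q in (l,b,f)]
    print(n,'w',w,'len',np.linalg.norm((Bk-L)[:2]),np.linalg.norm((Bk-F)[:2]),'c',(L+Bk)[:2]/2,'yaw',np.arctan2(*(Bk-L)[[1,0]]))
quad('blue',[(441,402),(481,402)],[(444,291),(485,291)],[(446,346),(485,346)])
quad('orange',[(578,453),(621,463)],[(627,347),(669,363)],[(611,398),(649,412)])
for n,uv in [('yel',[(247,392),(400,353)]),('blu',[(455,370),(603,309)])]:
    h=P(B,uv,.118);print(n,h,np.linalg.norm(h[0]-h[1]),'c',h.mean(0))
E
```

```text
blue w [np.float64(0.03316085534088865), np.float64(0.03406009600644367), np.float64(0.03157522485000557)] len 0.08986189145343186 0.045907731044507336 c [ 0.4606 -0.1706] yaw -0.03213631703680287
orange w [np.float64(0.03522470628643238), np.float64(0.03524518916016005), np.float64(0.0310856274092397)] len 0.08998361227348509 0.043753563896859846 c [ 0.4117 -0.2997] yaw -0.4447562611514409
yel [[0.4001 0.2996 0.118 ]
 [0.4257 0.1988 0.118 ]] 0.10399577453377092 c [0.4129 0.2492 0.118 ]
blu [[0.4143 0.1623 0.118 ]
 [0.4556 0.0598 0.118 ]] 0.11053563081954523 c [0.435 0.111 0.118]
```

View pics/c.png

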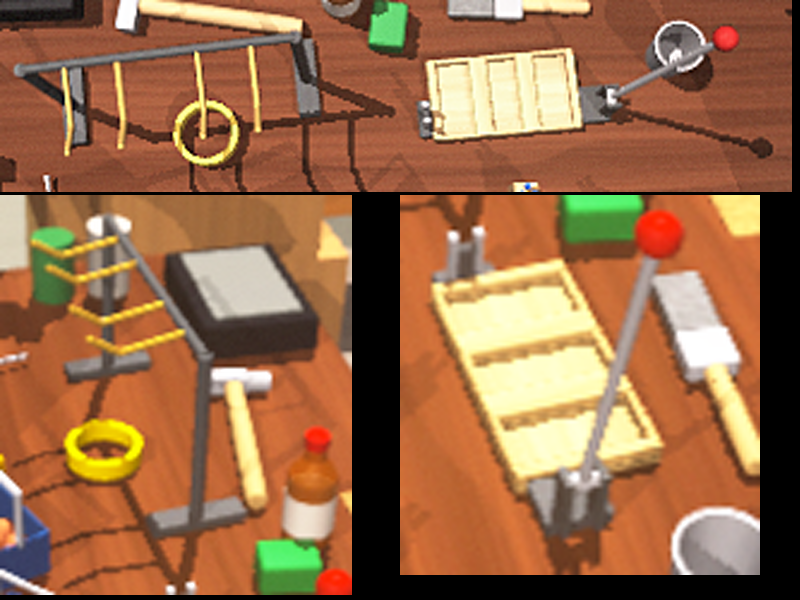

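```bash
cat > fit.py <<'E'
from h import *
np.set_printoptions(precision=4,suppress=True)
d=pickle.load(open('f0.pkl','rb'));t=d['top'];s=d['side']
ct=lambda uv:np.array(uv,float)/2.4+[110,122]-.3
cs=lambda uv:(np.array(uv,float)-[0,195])/3.2+[235,105]-.3
cr=lambda uv:(np.array(uv,float)-[400,195])/4+[275,218]-.3
def fit(loc,w,n):
    loc=np.array(loc)[:,:2]/1e3; w=np.array(w)[:,:2]
    lc,wc=loc.mean(0),w.mean(0);a=loc-lc;b=w-wc
    th=np.arctan2((a[:,0]*b[:,1]-a[:,1]*b[:,0]).sum(),(a*b).sum());R=np.array([[np.cos(th),-np.sin(th)],[np.sin(th),np.cos(th)]])
    o=wc-R@lc;print(n,o,th,'res mm',((o+loc@R.T-w)*1e3).round(1).tolist());return o,th
if __name__=='__main__':
    L=[(56,103),(56,-103),(-56,-103),(-56,103)]
    wt=onz(t,ct([(427,61),(572,49),(582,132),(440,141)]),.017)
    ws=onz(s,cr([(562,262),(662,437),(520,478),(433,288)]),.017)
    fit(L,wt,'rack top');fit(L,ws,'rack side')
    L=[(-108,112),(-108,48),(-108,-48),(-108,-112)]
    wt=onz(t,ct([(68,153),(122,147),(203,136),(258,130)]),.231)
    ws=onz(s,cs([(35,243),(48,269),(71,308),(90,341)]),.231)
    fit(L,wt,'stand top');fit(L,ws,'stand side')
    for a,b in zip([(68,153),(122,147),(203,136),(258,130)],[(35,243),(48,269),(71,308),(90,341)]): print(tri([t,s],[ct(a),cs(b)]))
    L2=[(0,165),(0,-165)]
    fit(L2,onz(t,ct([(21,70),(298,37)]),.217),'bar top');fit(L2,onz(s,cs([(110,222),(206,355)]),.217),'bar side')
    print('ball',tri([t,s],[ct((726,38)),cr((659,234))]))
E
python3 fit.py
```

```text
rack top [ 0.6333 -0.1569] 0.06206150125766806 res mm [[-1.9, -1.0], [-2.2, -2.6], [4.4, -2.6], [-0.2, 6.2]]
rack side [ 0.6365 -0.1513] 0.08339487855544901 res mm [[-0.5, 3.9], [0.6, -6.5], [1.4, -0.3], [-1.5, 2.8]]
stand top [0.6492 0.2841] 0.09948135113262774 res mm [[-0.3, 0.8], [0.5, 0.6], [-0.5, -0.7], [0.3, -0.8]]
stand side [0.6495 0.2814] 0.0851859116988342 res mm [[-0.8, 0.4], [1.0, 1.3], [0.4, -4.0], [-0.5, 2.3]]
[0.5322 0.3841 0.2305]
[0.537  0.3208 0.2298]
[0.546  0.2261 0.2325]
[0.553  0.163  0.2281]
bar top [0.6505 0.2825] 0.09202570501220599 res mm [[0.2, -1.9], [-0.2, 1.9]]
bar side [0.652  0.2873] 0.10277382532498636 res mm [[-0.6, 6.2], [0.6, -6.2]]
ball [ 0.6239 -0.3502  0.3252]
```

Stand: the views agree at (0.650,0.2835), yaw 0.095, with tips at z≈0.230. The rack needs better than 3 mm, so I'll take one close wrist view straight over it.

```bash
python3 - <<'E'
from h import *
ctrl.move_to(np.array([.62,-.155,.26]),down(np.pi/2)); f=cam('wrist');pickle.dump(f,open('wR.pkl','wb'))
cv2.imwrite('pics/wR.png',cv2.resize(cv2.rotate(f['img'][:,:,::-1],cv2.ROTATE_180),(800,600)))
print(ctrl.observe()['time_s'])
E
```

```text
5.6167
```

View pics/wR.png

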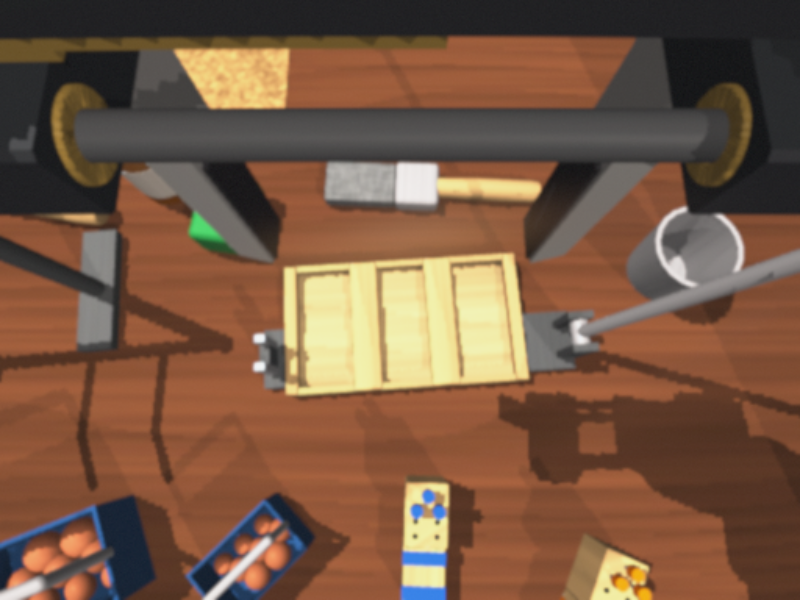

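```bash
cat >> h.py <<'E'
def tcp(p,z): return np.array([p[0],p[1],z-GO])
def st(m=''):
    s=ctrl.observe();print(m,'t%.1f gap%.3f gf%.1f'%(s['time_s'],s['finger_gap'],s['gripper_force']),np.round(s['tcp_pos'],4),np.round(s['force'],1),flush=True)
def off(o,th,x,y): return np.array(o)+[x*np.cos(th)-y*np.sin(th),x*np.sin(th)+y*np.cos(th)]
def block(c,yaw,ro,rth,by,gx=.02,dx=.004):
    g=off(c,yaw,gx,0);a=yaw+np.pi/2
    ctrl.open_gripper();ctrl.move_to(tcp(g,.14),down(a));ctrl.move_l(tcp(g,.036),velocity=.15);ctrl.grasp(20);st('grasp')
    ctrl.move_l(tcp(g,.13),velocity=.2);st('lift')
    q=off(ro,rth,gx+dx,by);ctrl.move_to(tcp(q,.13),down(rth+np.pi/2));ctrl.move_l(tcp(q,.060),velocity=.15);st('over')
    ctrl.move_l(tcp(q,.0435),velocity=.05);st('down');ctrl.open_gripper();ctrl.move_l(tcp(q,.15),velocity=.2);st('done')
E
python3 - <<'E'
from fit import *
P=lambda f,uv,z:onz(f,np.array([511.5,383.5])-np.array(uv)*.64,z)
f=pickle.load(open('wR.pkl','rb'))
w=P(f,[(285,267),(514,254),(528,381),(286,394)],.017)
o,th=fit([(56,103),(56,-103),(-56,-103),(-56,103)],w,'rack')
w2=P(f,[(381,391),(368,263),(352,264),(355,391),(427,259),(450,259),(434,388),(459,387)],.018)
c,s=np.cos(th),np.sin(th);print(((w2[:,:2]-o)@np.array([[c,-s],[s,c]])*1e3).round(1))
pickle.dump((o,th),open('rack.pkl','wb'))
block((.4606,-.1706),-.032,o,th,.066)
E
```

```text
rack [ 0.6334 -0.1547] 0.05845235748243014 res mm [[0.3, 0.6], [-0.2, -0.7], [0.4, -1.0], [-0.4, 1.1]]
[[-57.6  22.1]
 [ 54.9  28.4]
 [ 54.8  42.6]
 [-56.4  43.8]
 [ 55.6 -24.2]
 [ 54.5 -44.6]
 [-57.6 -22.4]
 [-58.  -43.4]]
grasp t8.5 gap0.337 gf20.0 [ 0.4806 -0.1712  0.0172] [ 0.2 -0.  -0.3]
lift t9.1 gap0.335 gf20.0 [ 0.4802 -0.1708  0.1107] [-0.1 -0.1 -1.2]
over t10.5 gap0.340 gf20.0 [ 0.6535 -0.0884  0.0418] [ 0.6  0.8 -0.8]
down t11.0 gap0.338 gf20.0 [ 0.6533 -0.0874  0.0244] [ 0.4  0.5 -0.8]
done t12.7 gap0.997 gf0.0 [ 0.6527 -0.0871  0.1304] [-1.4  0.6 -0.5]
```

```bash
python3 - <<'E'
from h import *
ctrl.move_to(np.array([.53,-.22,.26]),down(np.pi/2)); f=cam('wrist');pickle.dump(f,open('wC.pkl','wb'))
cv2.imwrite('pics/wC.png',cv2.resize(cv2.rotate(f['img'][:,:,::-1],cv2.ROTATE_180),(800,600)))
print(ctrl.observe()['time_s'])
E
```

```text
13.65
```

View pics/wC.png

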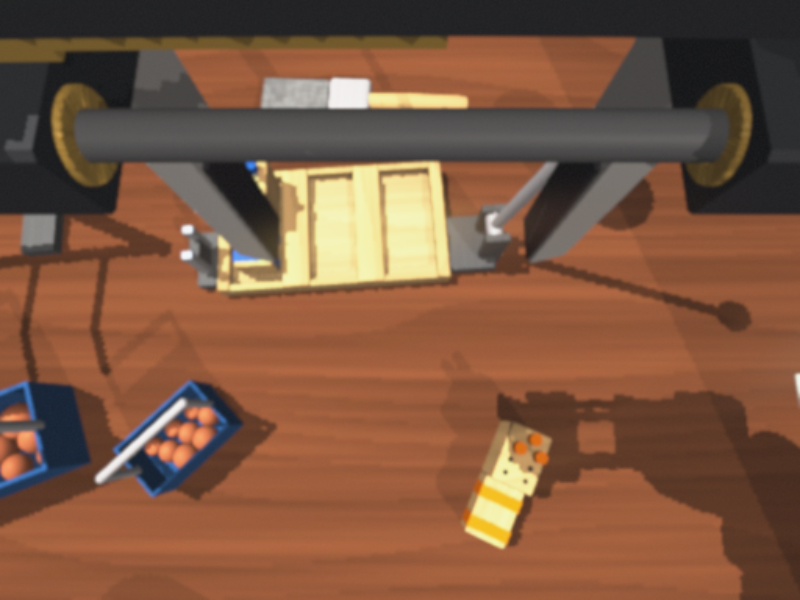

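```bash
python3 - <<'E'
from h import *
np.set_printoptions(precision=4,suppress=True)
A=pickle.load(open('wC.pkl','rb'));o,th=pickle.load(open('rack.pkl','rb'))
P=lambda f,uv,z:onz(f,np.array([511.5,383.5])-np.array(uv)*.64,z)
l=P(A,[(466,531),(504,547)],.03);b=P(A,[(515,421),(552,437)],.05);h=P(A,[(490,479),(529,496)],.05)
L,B,F=l.mean(0),b.mean(0),h.mean(0);c=(L+B)[:2]/2;yaw=np.arctan2(*(B-L)[[1,0]])
print([np.linalg.norm(q[1]-q[0]) for q in (l,b,h)],np.linalg.norm((B-L)[:2]),np.linalg.norm((B-F)[:2]),c,yaw)
assert np.linalg.norm(c-[.4117,-.2997])<.006 and abs(yaw+.445)<.1
gx,dx=.026,.004;by=-.066;g=off(c,yaw,gx,0)
a=th+np.pi/2
ctrl.move_to(tcp(g,.14),down(yaw+np.pi/2));ctrl.move_l(tcp(g,.036));ctrl.grasp(20);st('grasp')
ctrl.move_l(tcp(g,.14),velocity=.2);st('lift')
ctrl.move_to(tcp((.50,-.13),.14),down(a));st()
p=off(o,th,gx+dx,.02);q=off(o,th,gx+dx,by)
ctrl.move_to(tcp(p,.14),down(a));st();ctrl.move_l(tcp(q,.14));st('over');ctrl.move_l(tcp(q,.060));st()
ctrl.move_l(tcp(q,.0435),velocity=.05);st('down');ctrl.open_gripper();ctrl.move_l(tcp(q,.15),velocity=.2);ctrl.move_l(tcp(p,.16),velocity=.2);st('done')
ctrl.move_to(np.array([.5,.1,.25]),down(np.pi/2))
f=cam('top');pickle.dump(f,open('t2.pkl','wb'));g=cam('side');pickle.dump(g,open('s2.pkl','wb'))
C=np.hstack([cv2.resize(f['img'][120:280,250:450,::-1],(400,320)),cv2.resize(g['img'][210:330,250:400,::-1],(400,320))])
cv2.imwrite('pics/d.png',C);st()
E
```

```text
[np.float64(0.03073959157931733), np.float64(0.029856900772109517), np.float64(0.030746139295583046)] 0.08960085140245382 0.046566400990207174 [ 0.4141 -0.3003] -0.4177173989037013
grasp t16.2 gap0.342 gf20.0 [ 0.4378 -0.3108  0.0172] [ 0.1 -0.9  1.3]
lift t16.9 gap0.340 gf20.0 [ 0.4375 -0.3102  0.1206] [-0.2  0.6 -1.2]
 t17.7 gap0.339 gf20.0 [ 0.4992 -0.1319  0.1207] [ 1.  -0.3 -0.9]
 t18.4 gap0.342 gf20.0 [ 0.6602 -0.1355  0.1204] [-0.  -0.1 -1.7]
over t19.1 gap0.340 gf20.0 [ 0.667  -0.2175  0.1211] [-0.2 -0.  -1.3]
 t19.8 gap0.341 gf20.0 [ 0.6679 -0.2188  0.0418] [ 0.5 -0.2 -1. ]
down t20.3 gap0.345 gf20.0 [ 0.667  -0.2188  0.0244] [ 0.4 -0.2 -1.9]
done t22.6 gap1.000 gf0.0 [ 0.6616 -0.1342  0.1404] [-0.3 -0.5 -1. ]
 t23.9 gap1.001 gf0.0 [0.5008 0.0986 0.2496] [ 0.5  0.4 -0. ]
```

View pics/d.png

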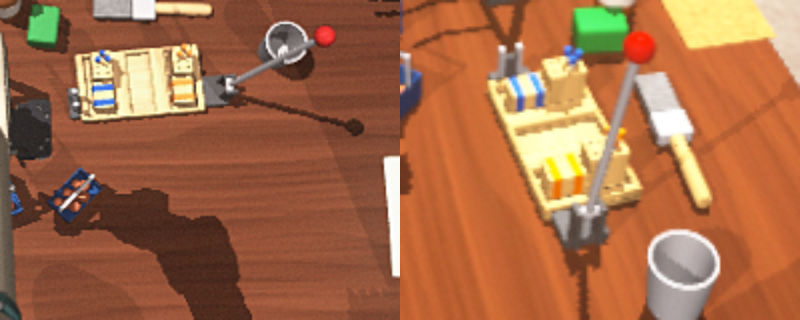

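Both blocks sit flat in the outer bays, with their burs to the back. Next is the keeper.

```bash
python3 - <<'E'
from h import *
np.set_printoptions(precision=4,suppress=True)
o,th=pickle.load(open('rack.pkl','rb'))
H=np.r_[off(o,th,-.024,-.14),.047]
def arc(t):return np.r_[off(o,th,-.024,-.14+.28*np.cos(t)),.047+.28*np.sin(t)]
ball=np.array([.6238,-.3505,.3255]);v=ball-H
rx=np.array([np.cos(th),np.sin(th),0]);ry=np.array([-np.sin(th),np.cos(th),0])
t0=np.arctan2(v[2],v@ry);print('r',np.linalg.norm(v),'xoff',v@rx,'th0',t0,arc(t0))
for a in (th,th+np.pi):
    print(a,[ctrl.inverse_kinematics(tcp(p,p[2]),down(a)) is not None for p in [arc(t0)+[0,0,.07]]+[arc(t) for t in np.linspace(t0,0,8)]], ctrl.inverse_kinematics(tcp(arc(t0),arc(t0)[2]),down(a)))
pickle.dump((t0,),open('k.pkl','wb'))
E
```

```text
r 0.2838738811249123 xoff 0.0030005422978310516 th0 1.7654005239178083 [ 0.6208 -0.3499  0.3217]
0.05845235748243014 [True, True, True, True, True, True, True, True, True] [ 0.1051  0.7737  0.8244  1.187  -0.5478  1.3978  0.9265]
3.2000450110722234 [True, True, True, True, True, True, True, True, True] [ 0.0137  0.8839  1.1441  1.1903 -0.7827  1.5092 -2.0594]
```

```bash
python3 - <<'E'
from h import *
o,th=pickle.load(open('rack.pkl','rb'));t0,=pickle.load(open('k.pkl','rb'))
def arc(t):return np.r_[off(o,th,-.0228,-.14+.28*np.cos(t)),.047+.28*np.sin(t)]
R=down(th);b=arc(t0)
ctrl.move_to(np.array([.5,-.15,.40]),R);ctrl.move_to(tcp(b,b[2]+.08),R);st('above')
ctrl.move_l(tcp(b,b[2]),velocity=.12);ctrl.grasp(15);st('pinch')
if .24<ctrl.observe()['finger_gap']<.36:
    for t in np.linspace(t0,0,17)[1:]:
        p=arc(t);ctrl.move_l(tcp(p,p[2]),velocity=.2);s=ctrl.observe()
        print(round(t,2),s['force'].round(1) if hasattr(s['force'],'round') else s['force'],round(s['finger_gap'],3))
        if np.linalg.norm(s['force'])>30 or s['finger_gap']<.2: print('STOP');break
st()
E
```

```text
above t25.9 gap1.000 gf0.0 [ 0.6225 -0.3483  0.3829] [-0.7  0.9  0.1]
pinch t27.8 gap0.289 gf15.0 [ 0.623  -0.3497  0.3029] [ 4.  -1.2 -0.7]
1.66 [2.  1.2 0.9] 0.291
1.54 [2.5 0.8 1.1] 0.285
1.43 [2.4 0.6 4.1] 0.288
1.32 [1.5 2.2 5.1] 0.288
1.21 [1.  4.5 6.6] 0.289
1.1 [-0.9  4.8  7. ] 0.285
0.99 [-2.7  4.4  3.9] 0.29
0.88 [-4.1  3.6  0.4] 0.285
0.77 [-5.1 -0.4 -0.6] 0.283
0.66 [-5.9 -1.5 -3. ] 0.289
0.55 [-6.2 -1.6 -2.3] 0.284
0.44 [-7.1 -0.6 -2.2] 0.282
0.33 [-8.  -0.5 -1.4] 0.291
0.22 [-7.6 -0.9 -2.1] 0.29
0.11 [-7.6 -0.7 -1.3] 0.291
0.0 [-7.8  0.4 -1.4] 0.286
 t32.7 gap0.286 gf15.0 [ 0.6005 -0.0179  0.0278] [-7.8  0.4 -1.4]
```

```bash
python3 - <<'E'
from h import *
s=ctrl.observe();p=np.array(s['tcp_pos'])
for i in range(1,8):
    ctrl.move_l(np.array([p[0],p[1],.0282-.001*i]),velocity=.02);st(i)
    if ctrl.observe()['force'][2]>6: break
ctrl.open_gripper();p=np.array(ctrl.observe()['tcp_pos']);ctrl.move_l(p+[0,0,.12],velocity=.2)
ctrl.move_to(np.array([.5,.1,.3]),down(np.pi/2))
f=cam('top');g=cam('side');w=cam('wrist')
pickle.dump((f,g),open('k2.pkl','wb'))
C=np.hstack([cv2.resize(f['img'][120:240,250:400,::-1],(400,320)),cv2.resize(g['img'][210:330,250:400,::-1],(400,320))])
cv2.imwrite('pics/e.png',C);st()
E
```

```text
1 t33.0 gap0.291 gf15.0 [ 0.6005 -0.0179  0.0281] [-5.1  2.2 -1.6]
2 t33.3 gap0.289 gf15.0 [ 0.6005 -0.0179  0.0272] [-6.1  1.7 -1.1]
3 t33.5 gap0.289 gf15.0 [ 0.6005 -0.0179  0.0262] [-6.2  2.  -0.3]
4 t33.8 gap0.283 gf15.0 [ 0.6005 -0.0179  0.0253] [-5.1  1.2 -0.1]
5 t34.0 gap0.286 gf15.0 [ 0.6005 -0.0179  0.0243] [-6.3  1.9  0.2]
6 t34.3 gap0.287 gf15.0 [ 0.6005 -0.018   0.024 ] [-6.9  2.3  5.3]
7 t34.5 gap0.288 gf15.0 [ 0.6006 -0.018   0.0236] [-8.2  1.7  9.9]
 t37.4 gap1.005 gf0.0 [0.4999 0.0991 0.2985] [ 0.6 -0.5  0. ]
```

View pics/e.png

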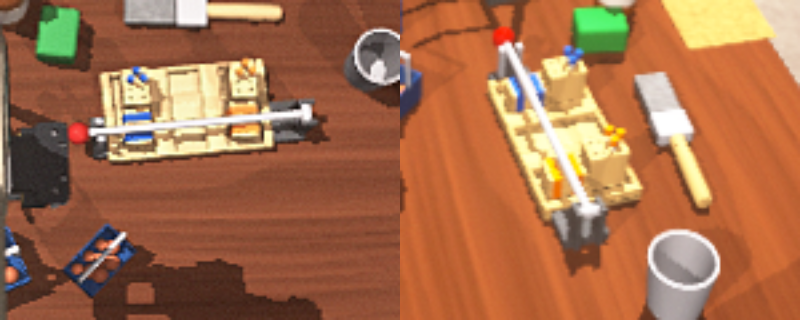

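Keeper down: contact force rose at the stop, and the bar lies level in the fork. Now the yellow basket.

```bash
cat >> h.py <<'E'
SO,ST=np.array([.6497,.2835]),.095
def basket(c,yaw,hy):
    a,b=yaw,ST
    ctrl.open_gripper();ctrl.move_to(tcp(c,.19),down(a));ctrl.move_l(tcp(c,.118),velocity=.12);ctrl.grasp(40);st('grasp')
    ctrl.move_l(tcp(c,.28),velocity=.15);st('lift')
    if ctrl.observe()['finger_gap']<.05: print('MISSED');return
    p=off(SO,ST,-.19,hy);q=off(SO,ST,-.075,hy)
    ctrl.move_to(tcp(p,.265),down(b));ctrl.move_l(tcp(q,.262),velocity=.1);ctrl.hold(.5);st('over')
    for z in (.225,.219,.2165,.2145,.213,.2115):
        ctrl.move_l(tcp(q,z),velocity=.05);st(z)
        if ctrl.observe()['force'][2]>1: break
E
python3 - <<'E'
from h import *
basket((.4138,.2465),.249,.08)
f=cam('top');g=cam('side')
C=np.hstack([cv2.resize(f['img'][110:260,90:260,::-1],(400,353)),cv2.resize(g['img'][90:230,190:350,::-1],(400,353))])
cv2.imwrite('pics/y.png',C);st()
E
```

```text
grasp t40.9 gap0.083 gf40.0 [0.4138 0.2464 0.0992] [ 0.3  0.9 -0.3]
lift t42.1 gap0.080 gf40.0 [0.4131 0.2463 0.2605] [ 0.4 -0.  -3.4]
over t44.4 gap0.083 gf40.0 [0.5674 0.3561 0.2432] [-0.3  0.2 -2.9]
0.225 t45.3 gap0.085 gf40.0 [0.5678 0.3561 0.2065] [ 0.4 -0.6 -1.7]
0.219 t45.6 gap0.085 gf40.0 [0.5671 0.356  0.1998] [ 0.6  0.3 -2.9]
0.2165 t45.8 gap0.079 gf40.0 [0.5674 0.356  0.1976] [-0.9 -0.3 -3.1]
0.2145 t46.1 gap0.084 gf40.0 [0.5677 0.356  0.1958] [-0.2  0.  -2.8]
0.213 t46.3 gap0.084 gf40.0 [0.5684 0.3562 0.195 ] [1.2 0.7 3.1]
 t46.4 gap0.082 gf40.0 [0.5684 0.3561 0.195 ] [1.1 0.3 2.9]
```

View pics/y.png

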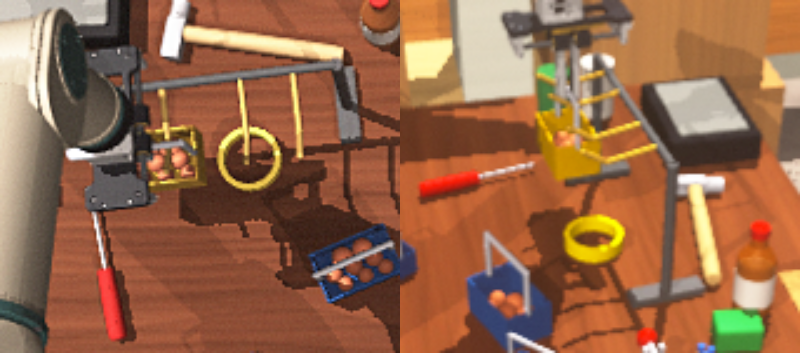

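The bar touched the seat at the expected height, on the prongs. I'll release it, then do the blue basket.

```bash
python3 - <<'E'
from h import *
def rel():
    ctrl.open_gripper();p=np.array(ctrl.observe()['tcp_pos']);ctrl.move_l(p+[0,0,.1],velocity=.12);st('off')
rel()
q=off(SO,ST,-.19,.0);ctrl.move_to(tcp(q,.32),down(ST))
basket((.435,.111),.383,-.08)
if ctrl.observe()['finger_gap']>.05: rel()
ctrl.move_to(np.array([.4,-.1,.35]),down(np.pi/2));ctrl.hold(1.5)
f=cam('top');g=cam('side');w=cam('wrist');pickle.dump((f,g,w),open('e.pkl','wb'))
C=np.hstack([cv2.resize(f['img'][100:280,80:300,::-1],(400,327)),cv2.resize(g['img'][90:320,210:370,::-1],(400,575))[:327]]) if 0 else None
a=cv2.resize(f['img'][90:290,90:400,::-1],(440,284));b=cv2.resize(g['img'][90:320,210:370,::-1],(360,518))
C=np.zeros((518,800,3),np.uint8);C[:284,:440]=a;C[:,440:]=b
cv2.imwrite('pics/z.png',C);st()
E
```

```text
off t48.8 gap1.004 gf0.0 [0.5669 0.356  0.2934] [0.5 0.  0. ]
grasp t52.5 gap0.085 gf40.0 [0.4351 0.111  0.0992] [0.6 0.1 0.2]
lift t53.7 gap0.080 gf40.0 [0.4343 0.1109 0.2605] [-0.5 -0.6 -2.2]
over t55.9 gap0.082 gf40.0 [0.5826 0.1968 0.2432] [ 0.1 -0.4 -1.9]
0.225 t56.8 gap0.080 gf40.0 [0.5829 0.1967 0.2064] [-0.   0.  -2.4]
0.219 t57.1 gap0.082 gf40.0 [0.5823 0.1968 0.1999] [ 0.5  0.5 -2.1]
0.2165 t57.3 gap0.084 gf40.0 [0.5825 0.1967 0.1976] [-1.   0.1 -3. ]
0.2145 t57.6 gap0.081 gf40.0 [0.5827 0.1967 0.1957] [-0.2 -0.3 -2.8]
0.213 t57.8 gap0.084 gf40.0 [0.5835 0.1968 0.1948] [1.3 0.4 1.2]
off t60.2 gap1.000 gf0.0 [0.5821 0.1969 0.2934] [-0.5  0.  -0.3]
 t63.3 gap1.001 gf0.0 [ 0.4  -0.1   0.35] [-0.2  0.2 -0.3]
```

View pics/z.png

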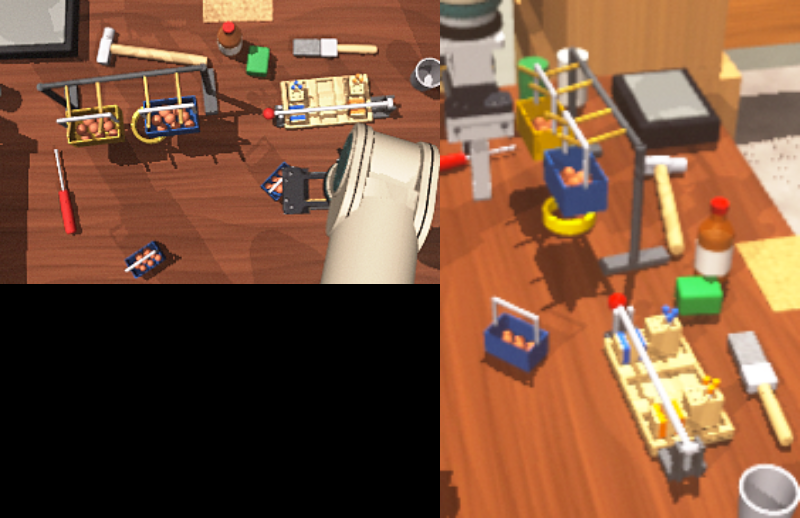

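Both baskets hang on their hooks and the keeper is down over both blocks. Last checks are ball height and stillness, then I'll hand it in.

```bash
python3 - <<'E'
from h import *
o,th=pickle.load(open('rack.pkl','rb'))
ctrl.hold(3);a=cam('side');t=cam('top');ctrl.hold(.4);b=cam('side')
print('diff',np.abs(a['img'][90:220,210:330].astype(int)-b['img'][90:220,210:330]).max())
e=np.r_[off(o,th,-.024,.14),.047];uv=[]
for f in (t,a):
    c=px(f,e)[0];i=f['img'].astype(int);m=(i[...,0]>120)&(i[...,1]<70)&(i[...,2]<70)
    y,x=np.nonzero(m);k=np.hypot(x-c[0],y-c[1])<12;uv.append((x[k].mean(),y[k].mean()))
p=tri([t,a],uv);print('ball',p,'expected',e)
if abs(p[2]-.047)<.006: print(ctrl.close_job())
E
```

```text
diff 12
ball [ 0.6004511  -0.01693711  0.05882769] expected [ 0.6012405  -0.01635528  0.047     ]
```

The mask estimate puts the ball about 12 mm too high. That may be lit-side bias, so I'll probe it with shut fingertips, which also presses it home.

```bash
python3 - <<'E'
from h import *
o,th=pickle.load(open('rack.pkl','rb'))
d=pickle.load(open('f0.pkl','rb'))
e=off(o,th,-.024,.14)
ctrl.grasp(10);ctrl.move_to(np.r_[e,.16],down(th));ctrl.move_l(np.r_[e,.085],velocity=.12);st()
for z in np.arange(.080,.0575,-.0015):
    ctrl.move_l(np.r_[e,z],velocity=.03);s=ctrl.observe();F=s['force'][2];print(round(z,4),round(s['tcp_pos'][2],4),round(F,1))
    if F>12:break
ctrl.move_l(np.r_[e,.15],velocity=.15);ctrl.move_to(np.array([.4,-.1,.35]),down(np.pi/2))
f=cam('side');cv2.imwrite('pics/f.png',cv2.resize(f['img'][205:310,270:370,::-1],(570,600),interpolation=cv2.INTER_CUBIC));st()
E
```

```text
t70.2 gap0.006 gf0.0 [ 0.6018 -0.0168  0.0857] [0.2 0.  0.6]
0.08 0.0801 -0.1
0.0785 0.0785 0.1
0.077 0.0769 0.4
0.0755 0.0754 -0.7
0.074 0.0739 -0.3
0.0725 0.0724 -0.0
0.071 0.0709 0.4
0.0695 0.0694 0.9
0.068 0.0679 -0.2
0.0665 0.0664 0.3
0.065 0.0649 -0.2
0.0635 0.0634 -0.0
0.062 0.0619 -0.3
0.0605 0.061 4.3
0.059 0.0606 12.7
 t76.0 gap0.004 gf0.0 [ 0.4004 -0.0994  0.3492] [0.7 0.7 0.5]
```

View pics/f.png

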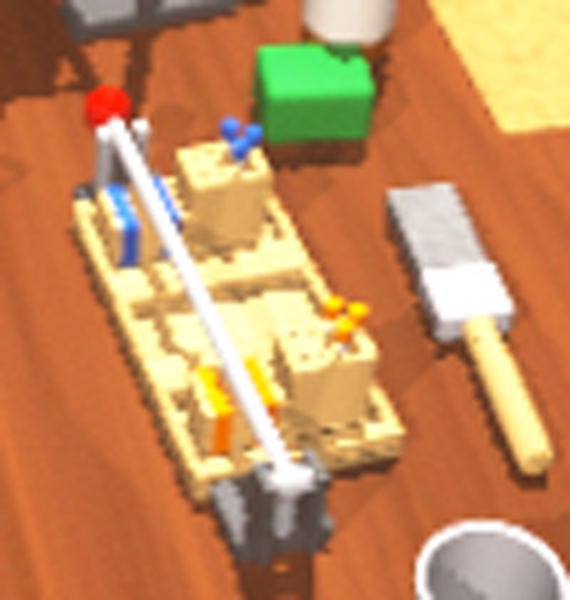

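The fingertips touched the ball's top at z = 0.061, so its centre is at 0.047, and it is stiff there: fully closed. The picture shows the bar in the fork over both seated blocks.

```bash
python3 -c "
from bench import ctrl
ctrl.hold(.5);print(ctrl.close_job())"
```

```text
the job is handed in; nothing more can be done
None
```

The job is handed in at about 77 s of the 208 s allowed: the blue and orange blocks (no green one was there) lie flat in the outer bays with burs to the back, the keeper bar is fully down in its catch, and the yellow and large blue baskets hang on the left and right hooks.

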